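# Balance a ceramic mobile arm and hang it level

### The job

The arm of a ceramic mobile lies in the two notches of its wooden cradle on the banding wheel; its two hollow-cast drops have unknown weights. Find where the rod balances by sliding the brass hanger along it and trying small lifts by the hanger's loop, a few millimetres at a time; then lift the mobile clear of the cradle by the loop, hold it there a moment to see that it hangs level, and hang the loop on the hook of the stand so that the rod is left hanging there at rest, level to within about four degrees. Be gentle: never let the rod lean by more than about ten degrees, never bear hard on the cradle (stay well under 30 N), do not handle or knock the fragile drops, and leave the slip jar, the bisque beaker and the little black-lidded pot where they stand.

Things in the scene. Friction and masses are not known exactly. Their poses are not given: they have to be found in the camera images.
- mobile_rod: Mobile arm: steel rod, 9 mm thick, 306 mm long, all with drops and hanger 0.3 to 0.55 kg. Origin on its axis at mid-length; y runs along it to the blue drop, z up. The cradle bears it 95 mm either side of the middle; stop collars allow 2.5 mm endways. It balances somewhere within 68 mm of the middle; its centre of mass is 45 to 65 mm below the hanger's pin.
- link_grip (a point): Middle of the hanger's brass loop, to grasp from above: a flat frame in the plane of the rod, 34 mm wide along the rod (grasp across this, on its flat upright sides), 9 mm thick. Opening 20 mm wide along the rod, from 15 mm below to 21 mm above this point, under a gabled top that centres on a hook. Pinned to the sleeve 35 mm below this point, 14.5 mm above the rod's axis. y along the rod.
- slider (a joint): Where the hanger's brass sleeve stands on the rod, m: 0 at mid-length, positive towards the blue drop, stops at -0.075 and +0.075. The sleeve (17 mm thick, 26 mm long) stays where it is left; about 1.8 N along the rod slides it, a little more when fast. If a slide ends with a stop collar pressed on an upright, its rubbing can hold that end down in a test lift: ease back a millimetre first.
- link (a joint): Angle of the loop on its cross pin relative to the rod, rad: 0 when square to the rod, limits -0.6 and 0.6. The pin turns easily, so the rod is free to tip under a held loop: then the value falls below 0 as the blue end rises and grows above 0 as the blue end sinks. Friction keeps a free loop standing.
- hook_seat (a point): Lowest place of the upturned hook, on the centre line of its 6 mm wire, 300 mm above the table, on a fixed steel stand. The point's x axis points to the post, 90 mm away; beyond here along -x the wire turns up and ends 14 mm farther, 12 mm higher. Towards the post it rises by 6 mm. The loop goes on over the tip along +x, then down; hung right, its middle is about 18 mm below this point.
- cradle: Wooden cradle on the banding wheel, fixed: foot 230 mm (y, along the rod) by 85 mm (x), origin at the middle of its underside; two uprights 190 mm apart with felt-lined V notches that hold the rod's axis 116 mm above the origin; the uprights end 9 mm above the rod's axis. Set down faster than 20 mm/s, the rod knocks it with 20 N or more. The wheel's top, under the foot, is 38 mm above the table and 302 mm across.
- blue_drop: Blue ceramic drop fixed on a wire stem to the rod, 54 mm across, 70 mm tall, hollow, 0.07 to 0.28 kg (hidden). Origin on the rod's axis, 140 mm from its middle (rod +y); the drop hangs 18 to 88 mm below. Fragile, hands off.
- white_drop: White ceramic gourd fixed on a wire stem to the rod's other end, 46 mm across, 66 mm tall, hollow, 0.07 to 0.28 kg (hidden). Origin on the rod's axis, 140 mm from its middle (rod -y); it hangs 18 to 84 mm below. Fragile, hands off.
- slip_jar: Open white plastic jar of slip, 90 mm across, 98 mm tall, loose, a bystander; origin under its middle.
- bisque_cup: Pinkish bisque beaker, 65 mm across, 59 mm tall, loose, a bystander; origin under its middle.
- pot_black_lid: Little white pot with a black lid, 52 mm across, 43 mm tall, loose, a bystander; origin under its middle.

How it is judged (in metres and radians):
On the way:
1. the mobile, held by its loop, hangs clear of the cradle and level to within 5 degrees (0.09 rad) for half a second (contact force between mobile_rod and cradle below 0.02 N and contact force between the fingers and mobile_rod above 1 N and z of mobile_rod in the frame of cradle above 0.123 m and angle between mobile_rod's own y axis and vertical between 1.4808 and 1.6608 rad), for 0.5 s.
At the end, for the whole second after the job is handed in: The loop hangs on the hook of the stand (its grip point 8 to 30 mm below the hook seat and within 20 mm of it sideways), let go, nearly at rest (below 0.15 rad/s and 0.03 m/s), the rod level to within 0.08 rad (about 4.5 degrees) (horizontal distance between link_grip and hook_seat below 0.02 m and z of link_grip in the frame of hook_seat between -0.03 and -0.008 m and contact force between mobile_rod and hook_stand above 1 N and angle between mobile_rod's own y axis and vertical between 1.4908 and 1.6508 rad and angular speed of mobile_rod below 0.15 rad/s and linear speed of mobile_rod below 0.03 m/s and contact force between mobile_rod and the fingers below 0.05 N); the robot touches nothing.
It fails at once if the rod leans by more than 0.21 rad (12 degrees) (angle between mobile_rod's own y axis and vertical below 1.3608 rad or angle between mobile_rod's own y axis and vertical above 1.7808 rad).
It fails at once if the rod is pressed on the cradle with more than 30 N (contact force between mobile_rod and cradle above 30 N).
It fails at once if the fingers handle a ceramic drop (contact force between the fingers and blue_drop above 0.5 N or contact force between the fingers and white_drop above 0.5 N).
It fails at once if a ceramic drop is knocked with more than 4 N (contact force between any of blue_drop, white_drop and anything else above 4 N).
It fails at once if the slip jar, the bisque beaker or the pot is moved by more than 20 mm (distance of any of slip_jar, bisque_cup, pot_black_lid from where it was at the start of the episode above 0.02 m).
It also fails if it takes over 72 s, if anything falls off the work surface, if the arm or the gripper's body presses on something with over 40 N, if the wrist force passes 120 N, or if a joint passes its speed limit or range.

### The arm

A 7-joint arm with a two-finger parallel gripper is mounted at the origin on a cart in front of the work surface, level with it; the furniture and walls round the work are solid. World frame = base frame: x ahead of the robot, y to its left, z up, the work surface at z = 0. Lengths are in m, angles in degrees, forces in N, time in s.
With the tool pointing down it reaches from about 0.4 to 0.85 m from the base axis. Payload 4.5 kg.
Tool frame: the origin (TCP) lies between the finger pads; the fingertips stand r.tip_reach ahead of it and the grasp point (between the pads) lies 8 mm behind it (r.tip_reach is the distance from the TCP to the fingertips, in m); z points along the fingers, y is the line along which they close (so a half turn about z gives the same grasp; the last joint's range is limited). The gripper opens to 85 mm and grips with 20 to 120 N. Pads are 22 mm wide; open, the fingers measure 114 mm over their backs; the gripper's body (76 mm by 85 mm) begins 54 mm behind the grasp point. The pads swing forward as they close: fully open they stand 13 mm farther back than shut.
Start: joints at [75.734, 39.483, -11.15, 89.685, 9.013, 51.709, -12.324], TCP at [0.174, -0.6, 0.242] pointing down, gripper open.
Joint ranges: [-172.22, 172.22], [-26.19, 119.32], [-84.43, 86.54], [7.71, 146.69], [-57.33, 237.33], [2.42, 119.75], [-152.13, 152.13]. Speed limits (degrees/s): [147.25, 147.25, 180, 180, 180, 180, 180].

### API

Orientations are given as a 3x3 rotation matrix whose columns are the frame's x, y, z axes.
In Python, from bench import telemetry, eyes, r gives the robot as it stands.
- The arm moves only by the tool send_rows, never from a script. Its argument "increments" is text: rows parted by semicolons, each of 7 numbers parted by spaces: the turn, a rotation vector about the tool's x, y, z in degrees, then the shift along the tool's x, y, z in cm, then the finger opening in cm, from 0 to 8.54. A call has 1 to 8 rows; each row is the pose to reach, as a shift and turn from the pose commanded when the call began, along the tool's axes at that moment; what a row does not reach only later rows make up. A row lasts 1/10 s, in which the tool goes at most 50 mm and 8.59 degrees, less where a joint would pass 70% of its speed; a pose out of reach is approached as far as the arm can. A call with a gripper value outside its range is refused whole. The fingers move at their own pace and stop on an object; "grip_force" is the grip in N (left out, the last holds). Time passes only in rows, so rows that repeat a pose let the fingers close. It gives the time, the measured TCP pose, the force, the opening and the grip force at its end, in the units of the state.
- telemetry.get_obs(): the state, without advancing time (a new reading comes with each control period).
- eyes.get_image(name): name is "scene" or "top" or "wrist"; returns a dict with "img" (480x640x3 uint8, red, green, blue), "z_map" (480x640 float32, m along the optical axis (not along the pixel's ray), 0 where there is no reading), "K" (3x3 intrinsics, pixels), "D" ([k1, k2, p1, p2, k3] as OpenCV has them; the pictures are not rectified), "T" (4x4, takes a point from camera to world coordinates). Camera axes: x right, y up, looking along -z (the intrinsics and any distortion apply to the point x, -y, -z); pixel columns grow to the right and rows downward; lengths in m; the calibration is good to about 2 mm. A picture is of the moment at which its call begins.
- r.finish_job(): hands the job in; it is judged then, once.
Trained networks look in the newest picture that a camera, given by its name, has taken for a name from the list of things; names that differ only in an ending like _2 or _b are one class to them, and where a whole thing is asked for, a point or a joint stands for the part that bears it (a point fixed in the world has none). Each returns a list of dicts, best first, with "conf" (0 to 1); they miss things now and then, are a little off and sometimes report something else, mostly with a low value. They report only what shows in the picture. A call takes as long as a camera call.
- eyes.boxes_of(target, camera): "uv" ([column, row] in pixels, amid what is visible of it).
- eyes.landmark_of(target, camera): "uv" ([column, row] in pixels: a listed point, or the origin of a listed thing).
The state is a dict: "time": time; "qpos": joint angles; "dq": joint speeds; "joint_torque": joint torques, N m; "tool_pos": TCP position; "ee_rot": TCP orientation; "wrist_force": force on the tool from outside, world axes, zero at the start; "ft_torque": the same for the moment, N m; "grip_width": opening from 0.0 (shut) to 1.0 (fully open); "grasp_force": force on a finger pad.
Only numpy, scipy, OpenCV 4.12 (cv2) and the standard library are available. Lean on these libraries where they do the work, as an engineer would, in place of code of your own. Each camera call takes 0.05 s, during which the arm holds its last target. There are 200 camera calls.

## Working session

There is one attempt and no reset: what is moved stays moved. The work goes in short steps, Python scripts to look and compute and a tool call to move; the robot and the scene stay as the last step left them, time stands still between calls to the robot, and variables do not carry over. Pictures are saved under pics/ and viewed, at most 12 in all, crops included, and the job is handed in when it is done.

Besides the shell and the picture viewer there is one more tool, called after "Request:" as name(argument=value, ...) on one line, values as JSON. send_rows: Moves the arm, as the interface text tells. Its arguments: {"type":"object","properties":{"increments":{"type":"string"},"grip_force":{"type":"number"}},"required":["increments"]}

```bash
ls; mkdir -p pics
cat > h.py <<'E'
import numpy as np, cv2
from bench import telemetry, eyes, r
def ray(im,uv):
    p=cv2.undistortPoints(np.array([[uv]],float),im["K"],np.array(im["D"],float))[0,0]
    return np.array([p[0],-p[1],-1.])
def world(im,uv,depth=None):
    u,v=int(round(uv[0])),int(round(uv[1]))
    if depth is None:
        w=im["z_map"][max(v-1,0):v+2,max(u-1,0):u+2]; w=w[w>0]; depth=np.median(w) if len(w) else np.nan
    return (im["T"]@np.r_[ray(im,uv)*depth,1])[:3]
def plane(im,uv,z):
    T=im["T"]; d=T[:3,:3]@ray(im,uv); o=T[:3,3]; return o+d*(z-o[2])/d[2]
def save(im,n): cv2.imwrite("pics/"+n,im["img"][:,:,::-1])
E
python3 - <<'E'
from h import *
o=telemetry.get_obs(); print({k:np.round(v,3).tolist() for k,v in o.items()}, r.tip_reach)
for c in ["scene","top"]:
    im=eyes.get_image(c); save(im,c+"0.png"); print(c,np.round(im["T"],3).tolist())
    for t in ["mobile_rod","link_grip","hook_seat","cradle","blue_drop","white_drop","slip_jar","bisque_cup","pot_black_lid","slider"]:
        for d in eyes.landmark_of(t,c)[:2]:
            print(t,np.round(d["uv"],1),round(d["conf"],2),np.round(world(im,d["uv"]),3))
E
```

```text
pics
{'time': 0.0, 'qpos': [75.733, 39.534, -11.145, 89.747, 9.014, 51.709, -12.325], 'dq': [-0.092, 0.002, 0.081, 0.091, -0.025, 0.019, 0.111], 'joint_torque': [0.0, -53.961, -1.266, -15.854, 0.009, 0.009, -0.0], 'tool_pos': [0.174, -0.6, 0.241], 'ee_rot': [[0.96, 0.279, -0.001], [0.279, -0.96, 0.002], [-0.0, -0.002, -1.0]], 'wrist_force': [-0.567, 0.322, 0.443], 'ft_torque': [-0.035, 0.007, -0.044], 'grasp_force': 0.0, 'grip_width': 1.003} 0.011
scene [[-0.879, 0.234, -0.415, -0.077], [-0.476, -0.469, 0.744, 1.174], [-0.02, 0.852, 0.524, 0.966], [0.0, 0.0, 0.0, 1.0]]
mobile_rod [330.1 250.7] 0.69 [0.503 0.079 0.163]
link_grip [325.4 245. ] 0.7 [0.507 0.097 0.19 ]
hook_seat [280.5 182.4] 0.72 [0.683 0.021 0.298]
cradle [329.1 288.9] 0.93 [0.498 0.097 0.052]
blue_drop [304.4 280.6] 0.91 [0.585 0.08  0.041]
white_drop [359.4 230.7] 0.57 [ 0.487 -0.069  0.149]
slip_jar [382.1 244.6] 0.86 [ 0.474 -0.212  0.026]
slip_jar [278.9 368.3] 0.48 [0.474 0.395 0.029]
bisque_cup [216.9 347.1] 0.75 [0.573 0.483 0.124]
pot_black_lid [276.6 367.2] 0.73 [0.478 0.398 0.033]Traceback (most recent call last):
  File "<stdin>", line 6, in <module>
ValueError: it knows: bisque_cup, blue_drop, cradle, hook_seat, link_grip, mobile_rod, pot_black_lid, slip_jar, white_drop
```

Run:
```python
from h import *
for c in ["scene","top"]:
    im=eyes.get_image(c); save(im,c+"0.png")
    if c=="top":
      print(np.round(im["T"],3).tolist())
      for t in ["mobile_rod","link_grip","hook_seat","cradle","blue_drop","white_drop","slip_jar","bisque_cup","pot_black_lid"]:
        for d in eyes.landmark_of(t,c)[:2]:
            print(t,np.round(d["uv"],1),round(d["conf"],2),np.round(world(im,d["uv"]),3))
```

```text
[[0.024, 0.994, -0.106, 0.419], [-1.0, 0.025, 0.011, 0.098], [0.014, 0.106, 0.994, 1.495], [0.0, 0.0, 0.0, 1.0]]
link_grip [319.2 265.3] 0.65 [0.504 0.091 0.23 ]
link_grip [272.7 257.2] 0.42 [0.529 0.209 0.122]
hook_seat [352.4 184.2] 0.95 [0.684 0.021 0.302]
cradle [385.1 272.2] 0.62 [ 0.495 -0.073  0.16 ]
blue_drop [272.1 259.7] 0.49 [0.519 0.207 0.161]
white_drop [381.4 273.8] 0.71 [ 0.491 -0.065  0.156]
slip_jar [444.4 282.5] 0.68 [ 0.477 -0.249  0.048]
bisque_cup [215.3 209.6] 0.84 [0.667 0.384 0.005]
pot_black_lid [219.  270.8] 0.85 [0.495 0.36  0.04 ]
```

View pics/scene0.png

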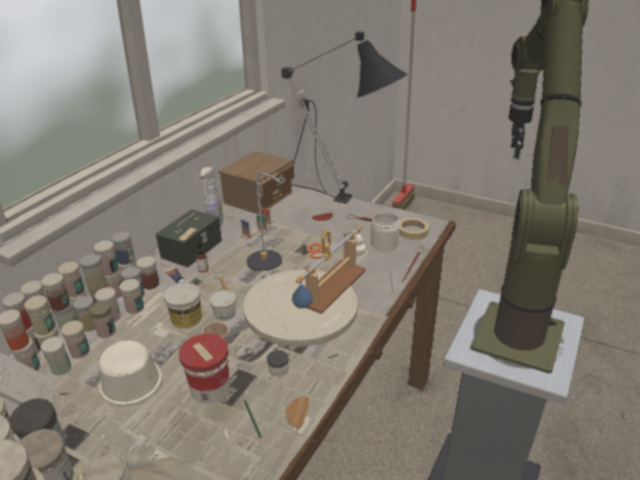

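View pics/top0.png

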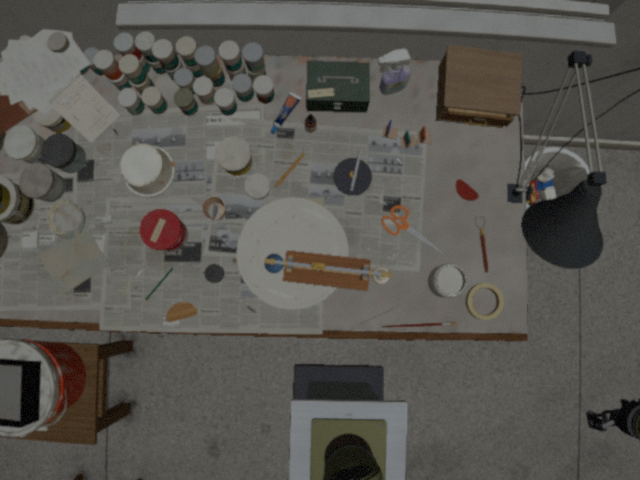

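The scene view shows the cradle and mobile at (330,270) and the hook at about (275,180). In the top view the rod runs from (265,260) to (388,273), with the loop at about (319,266). The hook is at (352,184) with its post towards +x, and the lamp shade is at (563,235).

Run:
```python
from h import *
im=eyes.get_image("top")
H,W=480,640
uu,vv=np.meshgrid(np.arange(W),np.arange(H))
pts=cv2.undistortPoints(np.stack([uu.ravel(),vv.ravel()],1).astype(float)[:,None],im["K"],np.array(im["D"],float))[:,0]
d=im["z_map"].ravel(); P=np.stack([pts[:,0]*d,-pts[:,1]*d,-d,np.ones_like(d)],1)@im["T"].T
P=P[:,:3]; ok=d>0
L=P[ok&(uu.ravel()>520)&(uu.ravel()<605)&(vv.ravel()>195)&(vv.ravel()<270)&(P[:,2]>0.1)]
print("lamp",L.min(0),L.max(0))
# rod
m=ok&(uu.ravel()>258)&(uu.ravel()<395)&(vv.ravel()>250)&(vv.ravel()<285)&(P[:,2]>0.140)&(P[:,2]<0.168)
R=P[m]; c=R[:,:2].mean(0); u,s,vt=np.linalg.svd(R[:,:2]-c); print("rod",len(R),c,vt[0],s, R[:,2].mean(), ((R[:,:2]-c)@vt[0]).min(),((R[:,:2]-c)@vt[0]).max())
m=ok&(uu.ravel()>258)&(uu.ravel()<395)&(vv.ravel()>245)&(vv.ravel()<285)&(P[:,2]>0.185)
print("loop",np.round(P[m],3).tolist()[:20])
m=ok&(uu.ravel()>335)&(uu.ravel()<375)&(vv.ravel()>140)&(vv.ravel()<200)&(P[:,2]>0.27)
print("hook",np.round(P[m],3).tolist()[:60])
# hi-res crop
cv2.imwrite("pics/crop0.png",cv2.resize(im["img"][140:300,240:410,::-1],None,fx=4,fy=4,interpolation=cv2.INTER_CUBIC)[:600,:])
```

```text
lamp [ 0.49036643 -0.46851222  0.43551378] [ 0.63434835 -0.30145974  0.60276962]
rod 587 [0.50353606 0.06629732] [0.08460655 0.99641444] [2.37207343 0.15858172] 0.15722506635872596 -0.15274818189422834 0.15966746774105464
loop [[0.51, 0.11, 0.219], [0.509, 0.108, 0.224], [0.509, 0.105, 0.225], [0.509, 0.103, 0.227], [0.509, 0.101, 0.231], [0.509, 0.098, 0.231], [0.509, 0.096, 0.236], [0.509, 0.094, 0.228], [0.507, 0.11, 0.221], [0.507, 0.108, 0.223], [0.507, 0.105, 0.226], [0.506, 0.103, 0.232], [0.507, 0.101, 0.23], [0.507, 0.098, 0.225], [0.506, 0.096, 0.235], [0.507, 0.094, 0.229], [0.507, 0.091, 0.235], [0.507, 0.089, 0.227], [0.507, 0.087, 0.225], [0.507, 0.084, 0.227]]
hook [[0.768, 0.007, 0.294], [0.767, 0.005, 0.297], [0.767, 0.002, 0.297], [0.764, 0.007, 0.299], [0.763, 0.005, 0.303], [0.766, 0.002, 0.294], [0.761, 0.007, 0.303], [0.762, 0.005, 0.299], [0.759, 0.009, 0.3], [0.758, 0.007, 0.306], [0.758, 0.005, 0.305], [0.756, 0.01, 0.304], [0.755, 0.007, 0.307], [0.756, 0.005, 0.305], [0.753, 0.01, 0.306], [0.754, 0.007, 0.303], [0.752, 0.005, 0.31], [0.75, 0.01, 0.309], [0.
[... 251 characters left out ...]
4, 0.01, 0.311], [0.742, 0.007, 0.304], [0.738, 0.012, 0.308], [0.738, 0.01, 0.309], [0.736, 0.014, 0.308], [0.736, 0.012, 0.309], [0.736, 0.01, 0.309], [0.734, 0.014, 0.308], [0.732, 0.012, 0.314], [0.734, 0.01, 0.308], [0.731, 0.014, 0.309], [0.733, 0.011, 0.301], [0.732, 0.009, 0.305], [0.729, 0.014, 0.307], [0.729, 0.012, 0.309], [0.727, 0.014, 0.308], [0.726, 0.012, 0.309], [0.724, 0.016, 0.309], [0.723, 0.014, 0.311], [0.725, 0.011, 0.305], [0.721, 0.016, 0.312], [0.723, 0.014, 0.305], [0.722, 0.012, 0.308], [0.72, 0.016, 0.307], [0.72, 0.014, 0.307], [0.72, 0.011, 0.307], [0.717, 0.016, 0.309], [0.717, 0.014, 0.309], [0.716, 0.018, 0.304], [0.716, 0.016, 0.303], [0.715, 0.014, 0.308]]
```

View pics/crop0.png

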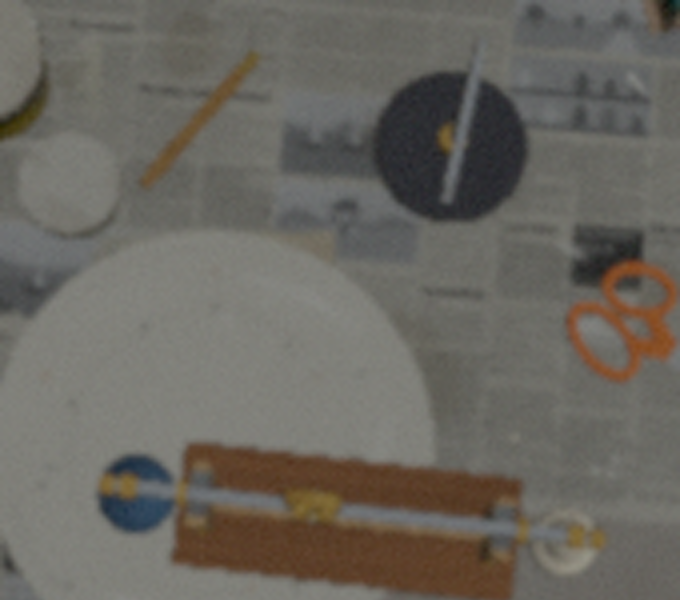

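Request:
send_rows(increments="0 0 10 51.4 -57.7 -5.9 8.5;0 0 21 51.4 -57.7 -5.9 8.5;0 0 21 51.4 -57.7 -5.9 8.5;0 0 21 51.4 -57.7 -5.9 8.5;0 0 21 51.4 -57.7 -5.9 8.5;0 0 21 51.4 -57.7 -5.9 8.5;0 0 21 51.4 -57.7 -5.9 8.5;0 0 21 51.4 -57.7 -5.9 8.5")

```text
time: 1.9
tool_pos: [0.3468, -0.2384, 0.2732]
ee_rot: [[0.996, -0.084, 0.001], [-0.084, -0.996, -0.0], [0.001, 0.0, -1.0]]
wrist_force: [1.6, -0.1, -0.7]
grip_width: 0.997
grasp_force: 0.0
```

```bash
cat >> h.py <<'E'
from scipy.spatial.transform import Rotation as Ro
def inc(pos,yaw,tilt=None):
    """row to reach TCP pos with tool down, tool x at yaw deg"""
    o=telemetry.get_obs(); R=np.array(o["ee_rot"]); c,s=np.cos(np.radians(yaw)),np.sin(np.radians(yaw))
    G=np.array([[c,s,0],[s,-c,0],[0,0,-1.]])
    print("t",round(o["time"],2),"turn",np.round(Ro.from_matrix(R.T@G).as_rotvec(degrees=True),2),"shift cm",np.round(R.T@(np.array(pos)-o["tool_pos"])*100,2))
def st():
    o=telemetry.get_obs(); print(round(o["time"],2),np.round(o["tool_pos"],4),"F",np.round(o["wrist_force"],2),"M",np.round(o["ft_torque"],3),"grip",round(o["grip_width"],3),np.round(o["grasp_force"],1))
E
python3 -c "
from h import *
inc([.507,.098,.30],-4.9);st()"
```

```text
t 1.9 turn [ 0.02 -0.06  0.09] shift cm [ 13.14 -34.86  -2.68]
1.9 [ 0.3468 -0.2384  0.2732] F [ 1.64 -0.1  -0.65] M [ 0.005 -0.082 -0.02 ] grip 0.997 0.0
```

Request:
send_rows(increments="0 0 0 13.1 -34.9 -2.7 6.5;0 0 0 13.1 -34.9 -2.7 6.5;0 0 0 13.1 -34.9 -2.7 6.5;0 0 0 13.1 -34.9 -2.7 6.5;0 0 0 13.1 -34.9 -2.7 6.5;0 0 0 13.1 -34.9 -2.7 6.5;0 0 0 13.1 -34.9 -2.7 6.5;0 0 0 13.1 -34.9 -2.7 6.5")

```text
time: 2.7
tool_pos: [0.5074, 0.1025, 0.3003]
ee_rot: [[0.997, -0.077, 0.003], [-0.077, -0.997, 0.003], [0.002, -0.004, -1.0]]
wrist_force: [0.5, 0.4, -0.7]
grip_width: 0.764
grasp_force: 0.0
```

Run:
```python
from h import *
st()
im=eyes.get_image("wrist"); save(im,"w1.png"); print(np.round(im["T"],3).tolist())
for t in ["mobile_rod","link_grip","blue_drop","white_drop"]:
    for d in eyes.landmark_of(t,"wrist")[:2]:
        print(t,np.round(d["uv"],1),round(d["conf"],2),np.round(world(im,d["uv"]),4),np.round(plane(im,d["uv"],.2035 if t=="link_grip" else .154),4))
np.save("w1z.npy",im["z_map"])
inc([.507,.098,.30],-4.9)
```

```text
2.7 [0.5074 0.1025 0.3003] F [ 0.51  0.45 -0.74] M [-0.077  0.015  0.054] grip 0.764 0.0
[[-0.078, 0.957, 0.278, 0.579], [-0.997, -0.074, -0.026, 0.096], [-0.004, -0.279, 0.96, 0.431], [0.0, 0.0, 0.0, 1.0]]
mobile_rod [359.  223.6] 0.76 [0.5066 0.0686 0.1575] [0.5057 0.0682 0.154 ]
mobile_rod [65.8 76.4] 0.24 [0.6574 0.352  0.0382] [0.6342 0.2765 0.154 ]
link_grip [328.6 243.3] 0.65 [0.4549 0.092  0.0379] [0.507  0.0935 0.2035]
blue_drop [179.9 222.4] 0.73 [0.5191 0.2065 0.1604] [0.5177 0.2091 0.154 ]
blue_drop [356.  226.1] 0.69 [0.5049 0.071  0.158 ] [0.5038 0.0707 0.154 ]
white_drop [530.3 228.6] 0.63 [ 0.493  -0.0659  0.1603] [ 0.4911 -0.0696  0.154 ]
white_drop [65.1 75.4] 0.22 [0.6582 0.3516 0.0396] [0.635  0.2769 0.154 ]
t 2.95 turn [0.08 0.05 0.03] shift cm [ 0.15 -0.28 -0.05]
```

View pics/w1.png

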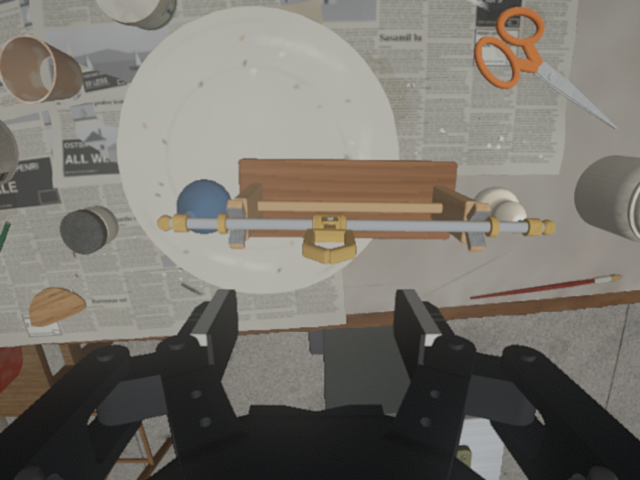

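Request:
send_rows(increments="0 0 0.4 0.13 0.14 4 5.5;0 0 0.4 0.13 0.14 8 5.5;0 0 0.4 0.13 0.14 10.4 5.5;0 0 0.4 0.13 0.14 10.4 5.5;0 0 0.4 0.13 0.14 10.4 5.5;0 0 0.4 0.13 0.14 10.4 5.5", grip_force=30)

```text
time: 3.55
tool_pos: [0.508, 0.0947, 0.1973]
ee_rot: [[0.996, -0.092, 0.003], [-0.092, -0.996, 0.0], [0.003, -0.001, -1.0]]
wrist_force: [0.8, -0.1, -0.1]
grip_width: 0.638
grasp_force: 0.0
```

Run:
```python
from h import *
im=eyes.get_image("wrist"); save(im,"w2.png")
st(); inc([.5068,.0935,.1955],-5.3)
for d in eyes.landmark_of("link_grip","wrist")[:2]: print(np.round(d["uv"],1),round(d["conf"],2),np.round(plane(im,d["uv"],.2035),4))
```

```text
3.6 [0.5081 0.0949 0.1974] F [-0.78 -0.43  0.54] M [0.029 0.031 0.   ] grip 0.637 0.0
t 3.6 turn [-0.05 -0.18  0.05] shift cm [-0.11  0.15  0.19]
[317.2 325.4] 0.81 [0.5072 0.0933 0.2035]
```

View pics/w2.png

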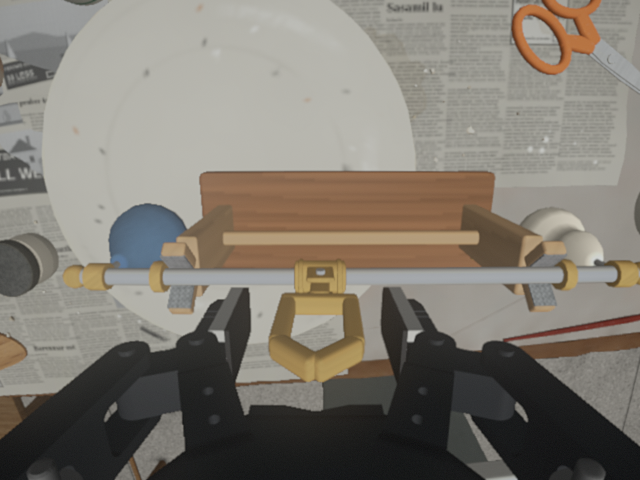

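Request:
send_rows(increments="0 0 0 -0.1 0 0.2 4;0 0 0 -0.1 0 0.2 3.6;0 0 0 -0.1 0 0.2 3.2;0 0 0 -0.1 0 0.2 3;0 0 0 -0.1 0 0.2 3;0 0 0 -0.1 0 0.2 3;0 0 0 -0.1 0 0.2 3", grip_force=30)

```text
time: 4.35
tool_pos: [0.5061, 0.095, 0.1941]
ee_rot: [[0.996, -0.091, 0.0], [-0.091, -0.996, -0.0], [0.0, 0.0, -1.0]]
wrist_force: [-1.3, -2.6, 6.4]
grip_width: 0.39
grasp_force: 31.6
```

Run:
```python
from h import *
st()
F=[]
for i in range(3):
    im=eyes.get_image("wrist"); F.append(telemetry.get_obs()["wrist_force"])
print(np.round(F,2))
print([np.round(d["uv"],1) for d in eyes.landmark_of("link_grip","wrist")[:1]])
save(im,"w3.png")
```

```text
4.35 [0.5061 0.095  0.1941] F [-1.28 -2.59  6.4 ] M [-0.444  0.217  0.012] grip 0.39 31.6
[[-0.24 -1.53  6.5 ]
 [-0.63 -1.9   5.69]
 [-0.95 -2.05  5.22]]
[array([316.9, 324. ])]
```

```bash
cat >> h.py <<'E'
def tilt(n=3,zc=None,c=(0.5044,0.0698),yaw=-5.3):
    """slope of rod (blue end up +), height, sleeve pos, mean force, from wrist"""
    F=[];out=[]
    for i in range(n):
        im=eyes.get_image("wrist"); F.append(np.r_[telemetry.get_obs()["wrist_force"],telemetry.get_obs()["ft_torque"]])
        vv,uu=np.mgrid[0:480,0:640]; d=im["z_map"].ravel()
        p=cv2.undistortPoints(np.stack([uu.ravel(),vv.ravel()],1).astype(float)[:,None],im["K"],np.array(im["D"],float))[:,0]
        P=(np.stack([p[:,0]*d,-p[:,1]*d,-d,np.ones_like(d)],1)@im["T"].T)[:,:3][d>0]
        a=np.radians(yaw); e=np.array([-np.sin(a),np.cos(a)]); q=P[:,:2]-c; s=q@e; t=q@np.array([e[1],-e[0]])
        z0=0.155 if zc is None else zc
        m=(abs(t)<.02)&(abs(P[:,2]-z0)<.025)&(abs(s)<.165)&((abs(s)<.085)|((abs(s)>.104)&(abs(s)<.13)))
        S,Z=s[m],P[m,2]
        # top surface: per-bin upper envelope
        b=np.round(S/.006).astype(int); bs=np.array([(S[b==k].mean(),np.percentile(Z[b==k],80)) for k in np.unique(b) if (b==k).sum()>8])
        for _ in range(3):
            k=np.polyfit(bs[:,0],bs[:,1],1); rr=abs(bs[:,1]-np.polyval(k,bs[:,0])); bs=bs[rr<max(2.5*np.median(rr),.0015)]
        out.append([np.degrees(k[0]),k[1]*1000,len(bs)])
    print("tilt deg, z mm, n",np.round(np.mean(out,0),2),"sd",np.round(np.std(out,0)[0],2),"F",np.round(np.mean(F,0),2)); return im
E
python3 -c "
from h import *
tilt();st()"
```

```text
tilt deg, z mm, n [2.0000e-02 1.5762e+02 3.2000e+01] sd 0.01 F [-0.99 -1.97  5.33 -0.43  0.23  0.01]
4.7 [0.5061 0.095  0.1941] F [-1.29 -2.42  4.7 ] M [-0.444  0.283  0.01 ] grip 0.391 31.6
```

Request:
send_rows(increments="0 0 0 0 0 -0.08 3;0 0 0 0 0 -0.16 3;0 0 0 0 0 -0.24 3;0 0 0 0 0 -0.32 3;0 0 0 0 0 -0.4 3;0 0 0 0 0 -0.45 3;0 0 0 0 0 -0.5 3;0 0 0 0 0 -0.5 3")

```text
time: 5.5
tool_pos: [0.5059, 0.0952, 0.1988]
ee_rot: [[0.996, -0.091, -0.0], [-0.091, -0.996, -0.0], [-0.0, 0.0, -1.0]]
wrist_force: [0.5, -2.1, -3.2]
grip_width: 0.396
grasp_force: 31.0
```

```bash
python3 -c "
from h import *
im=tilt();st();save(im,'w4.png')"
```

```text
tilt deg, z mm, n [  2.1  161.27  32.  ] sd 0.01 F [ 0.07 -2.03 -2.83 -0.4  -0.01  0.04]
5.65 [0.5059 0.0952 0.1987] F [ 0.67 -2.36 -3.01] M [-0.387 -0.002  0.048] grip 0.391 31.0
```

Request:
send_rows(increments="0 0 0 0 0 0.1 3;0 0 0 0 0 0.2 3;0 0 0 0 0 0.3 3;0 0 0 0 0 0.4 3;0 0 0 0 0.3 0.4 3;0 0 0 0 0.8 0.4 3;0 0 0 0 1.4 0.4 3;0 0 0 0 2.0 0.4 3")

```text
time: 6.45
tool_pos: [0.5042, 0.0749, 0.1948]
ee_rot: [[0.996, -0.091, 0.0], [-0.091, -0.996, 0.0], [0.0, -0.0, -1.0]]
wrist_force: [0.8, 2.0, -2.5]
grip_width: 0.394
grasp_force: 30.4
```

Request:
send_rows(increments="0 0 0 0 0.5 0 3;0 0 0 0 1.0 0 3;0 0 0 0 1.5 0 3;0 0 0 0 2 0 3;0 0 0 0 2.5 0 3;0 0 0 0 2.5 0 3;0 0 0 0 2.35 0 3;0 0 0 0 2.3 0 3")

```text
time: 7.25
tool_pos: [0.5019, 0.0522, 0.1946]
ee_rot: [[0.996, -0.091, -0.0], [-0.091, -0.996, -0.001], [-0.0, 0.001, -1.0]]
wrist_force: [0.2, -0.8, -4.0]
grip_width: 0.398
grasp_force: 30.8
```

```bash
python3 -c "
from h import *
im=tilt(2);st();save(im,'w5.png')"
```

```text
tilt deg, z mm, n [1.1000e-01 1.5807e+02 3.2000e+01] sd 0.01 F [-0.06 -0.37 -3.79 -0.1  -0.12  0.03]
7.35 [0.5019 0.0525 0.1946] F [-0.07 -0.09 -3.92] M [-0.078 -0.129  0.005] grip 0.393 30.8
```

View pics/w5.png

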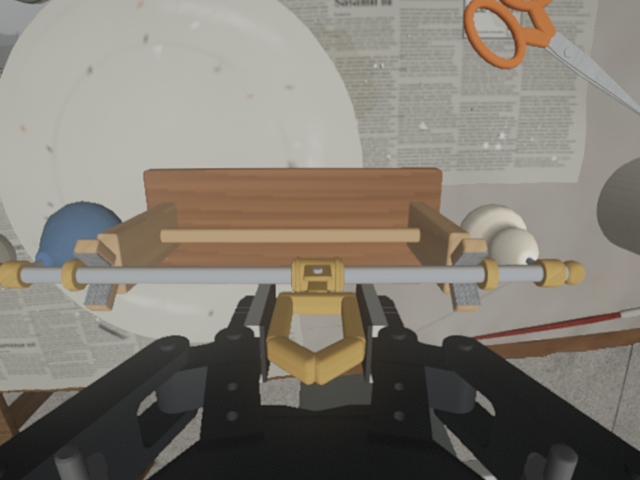

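Request:
send_rows(increments="0 0 0 0 0 -0.06 3;0 0 0 0 0 -0.12 3;0 0 0 0 0 -0.18 3;0 0 0 0 0 -0.24 3;0 0 0 0 0 -0.3 3;0 0 0 0 0 -0.3 3")

```text
time: 7.95
tool_pos: [0.5021, 0.0524, 0.1978]
ee_rot: [[0.996, -0.091, 0.0], [-0.091, -0.996, -0.0], [0.0, -0.0, -1.0]]
wrist_force: [0.7, 0.6, -3.4]
grip_width: 0.394
grasp_force: 30.7
```

```bash
python3 -c "
from h import *
im=tilt(3);st();save(im,'w6.png')"
```

```text
tilt deg, z mm, n [  2.51 162.06  32.  ] sd 0.03 F [ 0.16 -0.14 -4.26 -0.01 -0.04  0.01]
8.1 [0.5021 0.0525 0.1977] F [-0.36 -0.11 -4.78] M [0.019 0.013 0.041] grip 0.391 30.7
```

Request:
send_rows(increments="0 0 0 0 0 0.12 3;0 0 0 0 0 0.24 3;0 0 0 0 0 0.36 3;0 0 0 0 0.3 0.36 3;0 0 0 0 0.7 0.36 3;0 0 0 0 1.15 0.36 3;0 0 0 0 1.15 0.36 3;0 0 0 0 1 0.36 3")

```text
time: 8.9
tool_pos: [0.5012, 0.0408, 0.1942]
ee_rot: [[0.996, -0.092, -0.0], [-0.092, -0.996, -0.002], [0.0, 0.002, -1.0]]
wrist_force: [0.6, -2.3, -1.2]
grip_width: 0.391
grasp_force: 31.1
```

Request:
send_rows(increments="0 0 0 0 0 -0.06 3;0 0 0 0 0 -0.12 3;0 0 0 0 0 -0.18 3;0 0 0 0 0 -0.24 3;0 0 0 0 0 -0.3 3;0 0 0 0 0 -0.36 3;0 0 0 0 0 -0.36 3")

```text
time: 9.6
tool_pos: [0.5008, 0.0422, 0.1977]
ee_rot: [[0.996, -0.091, -0.001], [-0.091, -0.996, -0.0], [-0.001, 0.0, -1.0]]
wrist_force: [-0.5, -2.0, -5.6]
grip_width: 0.399
grasp_force: 30.8
```

```bash
python3 -c "
from h import *
im=tilt(3);st();save(im,'w7.png')"
```

```text
tilt deg, z mm, n [  2.03 162.07  32.33] sd 0.03 F [-0.98 -1.05 -5.5  -0.36  0.18 -0.  ]
9.75 [0.5009 0.0423 0.1976] F [-0.9  -2.16 -5.9 ] M [-0.374  0.197  0.007] grip 0.391 30.9
```

Request:
send_rows(increments="0 0 0 0 0.05 -0.06 3;0 0 0 0 0.1 -0.12 3;0 0 0 0 0.1 -0.18 3;0 0 0 0 0.1 -0.24 3;0 0 0 0 0.1 -0.3 3;0 0 0 0 0.1 -0.3 3;0 0 0 0 0.1 -0.3 3")

```text
time: 10.45
tool_pos: [0.5011, 0.0415, 0.2008]
ee_rot: [[0.996, -0.09, 0.0], [-0.09, -0.996, -0.0], [0.0, 0.0, -1.0]]
wrist_force: [0.2, -0.6, -5.0]
grip_width: 0.391
grasp_force: 30.7
```

```bash
python3 -c "
from h import *
im=tilt(3);st();save(im,'w8.png')"
```

```text
tilt deg, z mm, n [  0.64 164.45  31.33] sd 0.04 F [ 0.23 -0.41 -4.62 -0.   -0.03 -0.  ]
10.6 [0.5011 0.0415 0.2007] F [ 0.1  -0.8  -4.98] M [-0.01  -0.021  0.004] grip 0.392 30.7
```

View pics/w8.png

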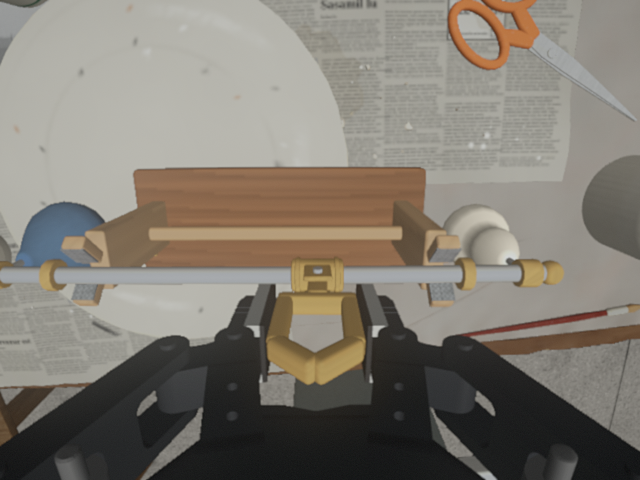

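Request:
send_rows(increments="0 0 0 0 0 -0.2 3;0 0 0 0 0 -0.5 3;0 0 0 0 0 -0.9 3;0 0 0 0 0 -1.3 3;0 0 0 0 0 -1.7 3;0 0 0 0 0 -1.9 3;0 0 0 0 0 -2 3;0 0 0 0 0 -2 3")

```text
time: 11.4
tool_pos: [0.5011, 0.0415, 0.2209]
ee_rot: [[0.996, -0.091, 0.0], [-0.091, -0.996, -0.0], [0.0, 0.0, -1.0]]
wrist_force: [-0.2, -0.2, -4.9]
grip_width: 0.392
grasp_force: 30.6
```

Request:
send_rows(increments="0 0 0 0 0 0 3;0 0 0 0 0 0 3;0 0 0 0 0 0 3;0 0 0 0 0 0 3;0 0 0 0 0 0 3;0 0 0 0 0 0 3;0 0 0 0 0 0 3;0 0 0 0 0 0 3")

```text
time: 12.2
tool_pos: [0.5011, 0.0414, 0.2207]
ee_rot: [[0.996, -0.091, 0.0], [-0.091, -0.996, -0.0], [0.0, 0.0, -1.0]]
wrist_force: [0.3, 0.2, -5.1]
grip_width: 0.396
grasp_force: 30.6
```

Run:
```python
from h import *
tilt(3,zc=.177);st()
```

```text
tilt deg, z mm, n [  0.69 184.5   31.67] sd 0.02 F [-0.16 -0.05 -5.01 -0.    0.01  0.03]
12.35 [0.5011 0.0415 0.2207] F [ 0.35 -0.17 -4.82] M [-0.03  -0.     0.021] grip 0.393 30.6
```

Request:
send_rows(increments="0 0 0 0 0 -0.4 3;0 0 0 0 0 -1.2 3;0 0 0 0 0 -2.4 3;0 0 0 0 0 -3.7 3;0 0 0 0 0 -5 3;0 0 0 0 0 -6.2 3;0 0 0 0 0 -6.9 3;0 0 0 0 0 -7.2 3")

```text
time: 13.15
tool_pos: [0.5015, 0.0415, 0.2938]
ee_rot: [[0.996, -0.091, 0.002], [-0.091, -0.996, 0.0], [0.002, -0.0, -1.0]]
wrist_force: [-0.2, -0.0, -4.4]
grip_width: 0.395
grasp_force: 30.6
```

Request:
send_rows(increments="0 0 0.3 0.7 0 0 3;0 0 1 2 0 0 3;0 0 1.8 4 0 0 3;0 0 2.7 6.3 0 0 3;0 0 3.7 8.6 -0.05 0 3;0 0 4.6 10.8 -0.1 0 3;0 0 5.2 12.6 -0.1 0 3;0 0 5.5 13.4 -0.1 0 3")

```text
time: 13.95
tool_pos: [0.6362, 0.0299, 0.2915]
ee_rot: [[0.982, -0.187, -0.0], [-0.187, -0.982, -0.0], [-0.0, 0.0, -1.0]]
wrist_force: [-0.5, -0.2, -3.8]
grip_width: 0.391
grasp_force: 30.9
```

Run:
```python
from h import *
st()
for c in ["top","scene","wrist"]:
    im=eyes.get_image(c)
    if c=="wrist": save(im,"w9.png")
    for t in ["hook_seat","link_grip"]:
        for d in eyes.landmark_of(t,c)[:2]: print(c,t,np.round(d["uv"],1),round(d["conf"],2),np.round(world(im,d["uv"]),4),np.round(plane(im,d["uv"],.30),4))
tilt(1,zc=.25,c=(.638,.06),yaw=-10.7)
```

```text
13.95 [0.6362 0.0299 0.2915] F [-0.51 -0.19 -3.81] M [ 0.068  0.217 -0.005] grip 0.391 30.9
scene hook_seat [279.3 180.4] 0.98 [0.6497 0.0766 0.3346] [0.6895 0.0164 0.3   ]
scene link_grip [293.9 188.3] 0.57 [ 9.47e-01 -4.70e-01  2.00e-04] [0.6292 0.0402 0.3   ]
scene link_grip [283.2 205.1] 0.19 [ 9.119e-01 -3.350e-01  9.000e-04] [0.6055 0.1326 0.3   ]
wrist hook_seat [312.3 187.4] 0.57 [0.686  0.0209 0.3027] [0.6856 0.021  0.3   ]
wrist link_grip [315.9 323.9] 0.76 [0.4934 0.0558 0.0522] [0.6341 0.0294 0.3   ]
tilt deg, z mm, n [  0.97 256.6   32.  ] sd 0.0 F [ 0.48 -0.57 -5.19 -0.01  0.04  0.01]
```

View pics/w9.png

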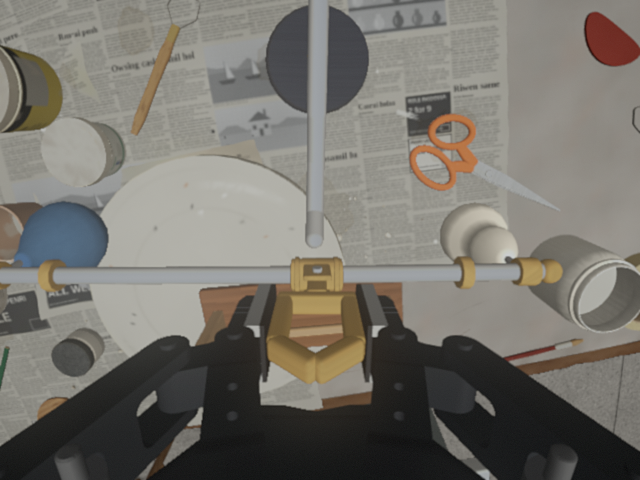

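Request:
send_rows(increments="0 0 0 0.4 0 0 3;0 0 0 1.2 0 0 3;0 0 0 2 -0.05 0 3;0 0 0 2.8 -0.05 0 3;0 0 0 3.6 -0.1 0 3;0 0 0 4.3 -0.1 0 3;0 0 0 4.8 -0.1 0 3;0 0 0 5 -0.1 0 3")

```text
time: 15.25
tool_pos: [0.6845, 0.0218, 0.2925]
ee_rot: [[0.983, -0.186, 0.0], [-0.186, -0.983, -0.0], [0.0, 0.0, -1.0]]
wrist_force: [0.2, -0.2, -5.2]
grip_width: 0.39
grasp_force: 30.9
```

Run:
```python
from h import *
st()
tilt(1,zc=.25,c=(.688,.05),yaw=-10.7);st()
im=eyes.get_image("wrist"); save(im,"w10.png"); inc([.685,.021,.2927],-10.7)
```

```text
15.25 [0.6845 0.0218 0.2925] F [ 0.22 -0.16 -5.15] M [ 0.009 -0.002 -0.005] grip 0.39 30.9
tilt deg, z mm, n [  0.79 256.02  32.  ] sd 0.0 F [ 0.3  -0.67 -4.74 -0.04 -0.14  0.  ]
15.3 [0.6845 0.0218 0.2925] F [ 0.3  -0.67 -4.74] M [-0.038 -0.139  0.002] grip 0.395 30.9
t 15.35 turn [ 0.01  0.01 -0.  ] shift cm [ 0.11  0.08 -0.01]
```

View pics/w10.png

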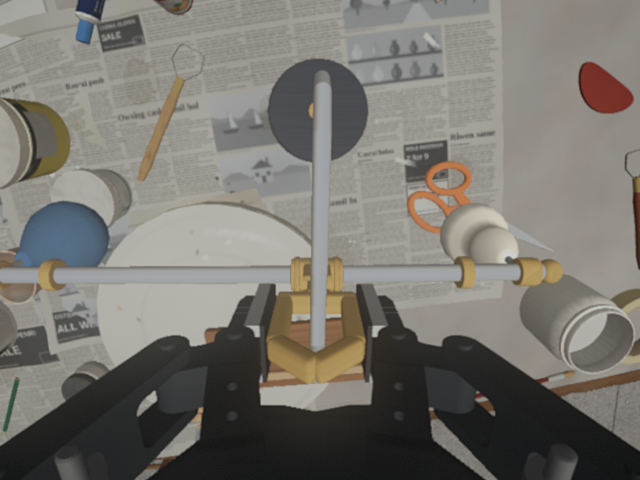

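The wire now runs through the loop's opening, at column 318 with the loop centred on 316. I'll lower it.

Request:
send_rows(increments="0 0 0 0 0 0.2 3;0 0 0 0 0 0.5 3;0 0 0 0 0 0.8 3;0 0 0 0 0 1.1 3;0 0 0 0 0 1.4 3;0 0 0 0 0 1.6 3;0 0 0 0 0 1.75 3;0 0 0 0 0 1.8 3")

```text
time: 16.15
tool_pos: [0.684, 0.0218, 0.2748]
ee_rot: [[0.983, -0.186, 0.0], [-0.186, -0.983, -0.0], [0.0, 0.0, -1.0]]
wrist_force: [-0.7, -0.9, -3.4]
grip_width: 0.394
grasp_force: 31.0
```

Run:
```python
from h import *
st()
tilt(2,zc=.235,c=(.688,.05),yaw=-10.7);st()
```

```text
16.15 [0.684  0.0218 0.2748] F [-0.68 -0.94 -3.39] M [-0.037  0.076 -0.095] grip 0.394 31.0
tilt deg, z mm, n [  0.8  238.34  32.  ] sd 0.02 F [-0.55 -0.3  -3.73 -0.09  0.06 -0.  ]
16.25 [0.6841 0.0219 0.2749] F [-0.29 -0.18 -4.06] M [-0.13   0.036  0.004] grip 0.39 31.0
```

Contact is just starting. I'll lower in small steps until the load is on the hook.

Request:
send_rows(increments="0 0 0 0 0 0.05 3;0 0 0 0 0 0.1 3;0 0 0 0 0 0.15 3;0 0 0 0 0 0.2 3;0 0 0 0 0 0.2 3;0 0 0 0 0 0.2 3")

```text
time: 16.85
tool_pos: [0.6845, 0.0216, 0.2737]
ee_rot: [[0.983, -0.186, 0.002], [-0.186, -0.983, -0.0], [0.002, 0.0, -1.0]]
wrist_force: [-0.9, -1.5, 5.9]
grip_width: 0.395
grasp_force: 31.8
```

Run:
```python
from h import *
tilt(2,zc=.235,c=(.688,.05),yaw=-10.7);st()
```

```text
tilt deg, z mm, n [  0.81 237.32  32.  ] sd 0.01 F [-1.55 -2.51  5.41 -0.37  0.22  0.03]
16.95 [0.6845 0.0216 0.2737] F [-1.88 -2.42  5.62] M [-0.39   0.222  0.036] grip 0.398 31.9
```

Request:
send_rows(increments="0 0 0 0 0.03 -0.05 3;0 0 0 0 0.05 -0.08 3;0 0 0 0 0.05 -0.08 3;0 0 0 0 0.05 -0.08 3.5;0 0 0 0 0.05 -0.08 3.7;0 0 0 0 0.05 -0.08 4;0 0 0 0 0.05 -0.08 4.5;0 0 0 0 0.05 -0.08 5", grip_force=20)

```text
time: 17.75
tool_pos: [0.6837, 0.0217, 0.2733]
ee_rot: [[0.983, -0.185, -0.0], [-0.185, -0.983, 0.0], [-0.0, -0.0, -1.0]]
wrist_force: [-0.7, -0.2, 0.1]
grip_width: 0.584
grasp_force: 0.0
```

Run:
```python
from h import *
tilt(2,zc=.235,c=(.688,.05),yaw=-10.7);st()
im=eyes.get_image("wrist"); save(im,"w11.png")
```

```text
tilt deg, z mm, n [6.0000e-02 2.3696e+02 3.2000e+01] sd 0.05 F [ 0.32 -0.02 -0.34 -0.02 -0.   -0.02]
17.85 [0.6838 0.0216 0.2735] F [ 0.6   0.1  -0.52] M [ 0.001 -0.002 -0.016] grip 0.586 0.0
```

View pics/w11.png

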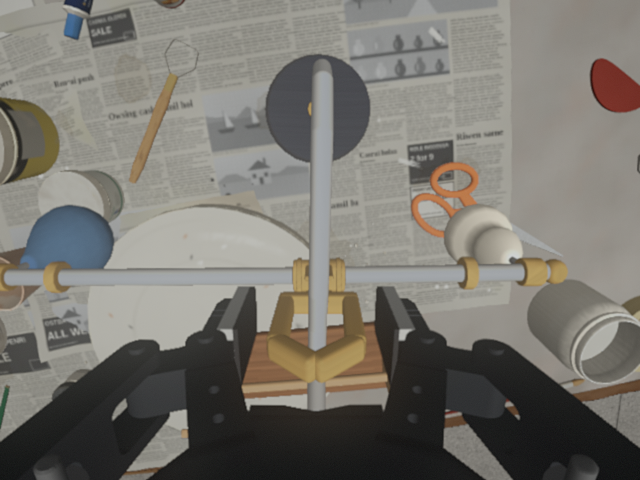

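Request:
send_rows(increments="0 0 0 0 0 0 6.5;0 0 0 0 0 -0.5 6.5;0 0 0 0 0 -1.5 6.5;0 0 0 0 0 -3 6.5;0 0 0 0 0 -5 6.5;0 0 0 0 0 -8 6.5;0 0 0 0 0 -10 6.5;0 0 0 0 0 -12 6.5")

```text
time: 18.7
tool_pos: [0.6841, 0.0216, 0.396]
ee_rot: [[0.983, -0.186, 0.002], [-0.186, -0.983, 0.0], [0.002, -0.001, -1.0]]
wrist_force: [0.1, -0.6, -0.5]
grip_width: 0.765
grasp_force: 0.0
```

Request:
send_rows(increments="0 0 0 0 0 0 6.5;0 0 0 0 0 0 6.5;0 0 0 0 0 0 6.5;0 0 0 0 0 0 6.5;0 0 0 0 0 0 6.5;0 0 0 0 0 0 6.5;0 0 0 0 0 0 6.5;0 0 0 0 0 0 6.5")

```text
time: 19.5
tool_pos: [0.6839, 0.0215, 0.3935]
ee_rot: [[0.983, -0.186, -0.0], [-0.186, -0.983, -0.0], [-0.0, 0.0, -1.0]]
wrist_force: [0.3, 0.5, 1.6]
grip_width: 0.761
grasp_force: 0.0
```

Run:
```python
from h import *
tilt(1,zc=.235,c=(.688,.05),yaw=-10.7);tilt(1,zc=.235,c=(.688,.05),yaw=-10.7)
for i in range(10): im=eyes.get_image("wrist")
tilt(1,zc=.235,c=(.688,.05),yaw=-10.7);st()
save(im,"w12.png")
```

```text
tilt deg, z mm, n [  0.54 237.27  32.  ] sd 0.0 F [-0.14  0.25  0.06 -0.   -0.01 -0.05]
tilt deg, z mm, n [  0.51 237.25  32.  ] sd 0.0 F [ 0.56  0.85  0.34  0.04 -0.01 -0.07]
tilt deg, z mm, n [  0.49 237.27  32.  ] sd 0.0 F [-0.44  0.1   0.34  0.03  0.   -0.08]
20.15 [0.6838 0.0215 0.3935] F [-0.44  0.1   0.34] M [ 0.029  0.005 -0.077] grip 0.76 0.0
```

View pics/w12.png

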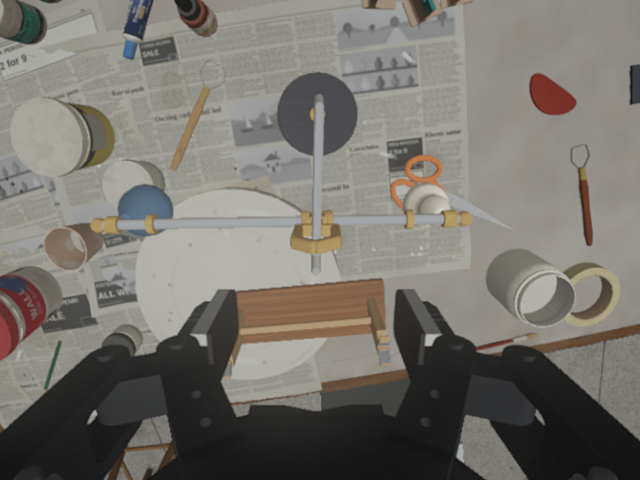

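The rod hangs at rest on the hook, 0.5° off level, and the robot is clear of it. Handing in.

```bash
python3 -c "
from h import *
print(r.finish_job())"
```

```text
the job is handed in; nothing more can be done
None
```

The mobile hangs at rest on the hook, about 0.5° off level by my last camera measurement, with the gripper clear. I handed the job in at about 20 s and it returned no verdict.

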